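Hold the spring clip open astride the tall order card

ROBOT

A 6-joint arm with a two-finger parallel gripper is mounted at the origin on a cart in front of the work surface, level with it; the furniture and walls round the work are solid. World frame = base frame: x ahead of the robot, y to its left, z up, the work surface at z = 0. Lengths are in mm, angles in rad, forces in N, time in s.
With the tool pointing down it reaches from about 275 to 1000 mm from the base axis. Payload 8.4 kg.
Tool frame: the origin (TCP) lies at the very end of the fingers, on their centre line; the grasp point (between the pads) lies 19 mm behind it; z points along the fingers, y is the direction in which the jaws open and shut (so a half turn about z gives the same grasp; the last joint's range is limited). The gripper opens to 85 mm and grips with 20 to 120 N. Pads are 22 mm wide; open, the fingers measure 114 mm over their backs; the gripper's body (76 mm by 85 mm) begins 54 mm behind the grasp point. The pads swing forward as they close: fully open they stand 13 mm farther back than shut.
Start: joints at [1.13, 0.353, 1.633, -0, 1.155, -0.002], TCP at [265.532, 565.792, 231.281] pointing down, gripper open.
Joint ranges: [-2.63, 2.63], [-0.92, 2.1], [0.06, 2.66], [-1.3, 4.44], [0, 2.69], [-3.02, 3.02]. Speed limits (rad/s): [2.22, 2.22, 2.79, 3.14, 3.14, 3.14].

INTERFACE

Orientations are given as [roll, pitch, yaw] about the fixed x, y, z axes, in that order (R = Rz(yaw) Ry(pitch) Rx(roll)).
In Python, from rig import sense, grab_frame, get_calibration, sign_off, boxes_of, trace gives the robot as it stands.
- The arm moves only by the tool servo_tool, never from a script. Its argument "rows" is a list of rows, each a list of 3 entries, a list of its own where there are three numbers: the finger opening in mm, from 0 to 85.4, then the shift along the tool's x, y, z in mm, then the turn, a rotation vector about the tool's x, y, z in degrees. A call has 1 to 8 rows; each row shifts and turns the commanded pose from where the row before left it, along the tool's axes as they then stand; what a row does not reach is not made up. A row lasts 1/8 s, in which the tool goes at most 62.5 mm and 10.7 degrees, less where a joint would pass 70% of its speed; a pose out of reach is approached as far as the arm can. A call is refused whole if a number of a shift passes 62.5 or a number of a turn 10.7, either way. A call with a gripper value outside its range is refused whole. The fingers move at their own pace and stop on an object; "force" is the grip in N (left out, the last holds). Time passes only in rows, so rows that do not move let the fingers close. It gives the time, the measured TCP pose, the force and the opening at its end, in the units of the state.
- sense(): the state, without advancing time (a new reading comes with each control period).
- grab_frame(name): name is "scene" or "top" or "wrist"; returns the picture (420x560x3 uint8, blue, green, red); there is no depth.
- get_calibration(name): a dict with "intrinsics" (3x3 intrinsics, pixels), "world_to_cam" (4x4, takes a point from world to camera coordinates). Camera axes: x right, y down, z forward; pixel columns grow to the right and rows downward; lengths in mm; the calibration is good to about 2 mm. A picture is of the moment at which its call begins: read the wrist's pose just before it. get_calibration takes no time and is no camera call; for the wrist camera it gives the pose at the moment of the call.
- sign_off(): hands the job in, once; it reports no verdict.
Trained networks look in the newest picture that a camera, given by its name, has taken for a name from the list of things; names that differ only in an ending like _2 or _b are one class to them, and where a whole thing is asked for, a point or a joint stands for the part that bears it (a point fixed in the world has none). Each returns a list of dicts, best first, with "conf" (0 to 1); they miss things now and then, are a little off and sometimes report something else, mostly with a low value. They report only what shows in the picture. A call takes as long as a camera call. They do not tell look-alikes from the thing itself.
- boxes_of(camera, thing): "centre" ([x, y, z] in mm, in the coordinates of the camera as it stood for that picture, good to about 4 mm: the middle of the surface that is visible of it).
- trace(camera, thing): "mask" (420x560 bool, what is visible of it).
The state is a dict: "clock": time; "qpos": joint angles; "qvel": joint speeds; "joint_efforts": joint torques, N m; "eef_pos": TCP position; "tcp_rot": TCP orientation; "contact_force": force on the tool from outside, world axes, zero at the start; "wrist_torque": the same for the moment, N m; "opening": opening from 0.0 (shut) to 1.0 (fully open).
Only numpy, scipy, OpenCV 4.12 (cv2) and the standard library are available. Lean on these libraries where they do the work, as an engineer would, in place of code of your own. Each camera call takes 0.05 s, during which the arm holds its last target. There are 200 camera calls.

TASK

Squeeze the tails of the white spring clip that is parked on the caddy's rim so that its jaws spread wide open, lift it off, and bring it still held open over the taller of the two standing cards. Lower it until its jaws stand well down either side of the card, near the middle of its top edge and square to it, gaping clear of the card, so that I can slip an order behind it. Finish like that, holding the clip open and still: do not let it shut, and do not shift the cards, the caddy or the things nearby.

Things in the scene. Friction and masses are not known exactly. Their poses are not given: they have to be found in the camera images.
- clip: White plastic spring clip (peg type), 28 mm wide (y), 60 g, parked upright on the caddy's front rim, pivot 20 mm above the rim. Origin on its pivot pin; z up to the tails, -z to the jaws, x the direction in which tails are squeezed and jaws spread (alike both ways). Jaw tips 42 mm below the pivot; fully open they gape 23 to 27 mm, clear inside up to 8 mm below the pivot
- clip_tails (a point): point midway between the clip's tails, 36 mm above the pivot. The tails reach 38 mm above the pivot, a V 43 mm wide at its top; squeeze it along x near the top (4 N at first, 7 N at full gape) until it stops, tails parallel, 22 mm over their outer faces from 6 to 38 mm above the pivot. Grip from above, fingertips about 10 mm above the pivot
- clip_jaw (a joint): opening angle of each jaw of the clip (rad): 0 as clipped on the 4 mm caddy wall, -0.05 shut on nothing, 0.30 fully open at a hard stop with the tails parallel; the spring closes it
- caddy: open-topped dark steel caddy, 110 (x) x 160 (y) x 80 (z) mm, walls 4 mm thick, fixed to the worktop; origin at the centre of its underside. The clip is clipped on its front wall, whose mid-plane is at x = -53 mm, up to 45 mm to either side of the middle. A small ring cutter stands inside
- tall_card: stiff white card 3 mm thick (x), 100 mm wide (y), upright in a wooden foot 64 x 120 x 22 mm; top edge 125 mm above the worktop. Origin at the centre of the foot's underside. Loose, about 0.8 kg
- tall_card_edge (a point): middle of the tall card's top edge, 125 mm above its origin
- short_card: the same foot with a shorter card whose top edge is only 75 mm above the worktop; leave it alone. It and the tall card may stand in either place
- dessert_cup: portion cup of custard, 59 mm wide, 46 mm tall, a bystander; origin at the centre of its underside
- ring_cutter: steel ring cutter, 71 mm wide, 36 mm tall, a bystander; origin at the centre of its underside
Not all that is in view belongs to the job. Leave any blue look-alike of the clip alone.

How it is judged:
By the outcome, as a careful person would: the job done as asked, in the order asked, and still so for the second after the job is handed in, while the arm keeps its last pose, push and grip.
It also fails if it takes over 37 s, if anything falls off the work surface, if the arm or the gripper's body presses on something with over 40 N, if the wrist force passes 120 N, or if a joint passes its speed limit or range.

## Working session

There is one attempt and no reset: what is moved stays moved. The work goes in short steps, Python scripts to look and compute and a tool call to move; the robot and the scene stay as the last step left them, time stands still between calls to the robot, and variables do not carry over. Pictures are saved under pics/ and viewed, about 8 in all and at most 12, crops included, and the job is handed in when it is done.

Besides the shell and the picture viewer there is one more tool, called after "Call:" in YAML: its name, and indented under it one key for each argument. servo_tool: Moves the arm, as the interface text tells. Its arguments: {"type":"object","properties":{"rows":{"type":"array","items":{"type":"array"}},"force":{"type":"number"}},"required":["rows"]}

```bash
mkdir -p pics; cat > h.py <<'E'
from rig import *
import numpy as np, cv2
def towld(cam,p,T=None):
    T=np.array(get_calibration(cam)["world_to_cam"]) if T is None else T
    return (np.linalg.inv(T)@np.r_[p,1])[:3]
def proj(cam,P):
    c=get_calibration(cam);q=np.array(c["world_to_cam"])@np.r_[P,1];u=np.array(c["intrinsics"])@q[:3];return u[:2]/u[2]
def onplane(cam,uv,axis,val):
    c=get_calibration(cam);Ti=np.linalg.inv(np.array(c["world_to_cam"]))
    d=Ti[:3,:3]@np.linalg.inv(np.array(c["intrinsics"]))@np.r_[uv,1];o=Ti[:3,3]
    return o+d*(val-o[axis])/d[axis]
E
python3 - <<'E'
from h import *
print(sense())
for cam in ["scene","top"]:
    im=grab_frame(cam);cv2.imwrite(f"pics/{cam}0.png",im)
    for t in ["clip","caddy","tall_card","short_card","dessert_cup","ring_cutter"]:
        for d in boxes_of(cam,t)[:3]:
            w=towld(cam,d["centre"]);print(cam,t,round(d["conf"],2),w.round(),proj(cam,w).round())
E
```

```text
{'clock': 0.0, 'qpos': array([ 1.12958315e+00,  3.53687786e-01,  1.63416137e+00,  1.18319407e-05,
        1.15518437e+00, -2.40146694e-03]), 'qvel': array([ 9.17256738e-05, -2.77097830e-04,  5.14036585e-04,  2.06880838e-04,
        1.93357090e-03, -1.03590929e-03]), 'joint_efforts': array([-7.11673074e-04, -6.05251479e+01, -3.42073953e+01, -1.81674013e-04,
        9.23661108e-03,  1.61957743e-06]), 'eef_pos': array([265.32843829, 565.34421576, 230.52527025]), 'tcp_rot': array([-3.14015181e+00, -1.42779633e-05,  2.70277614e+00]), 'contact_force': array([ 0.23086533, -0.68978925,  0.7933841 ]), 'wrist_torque': array([-0.01667295, -0.01673671, -0.01193607]), 'opening': 1.0010620930652119}
scene clip 0.82 [ 462. -389.   45.] [355. 291.]
scene clip 0.76 [ 352. -232.   47.] [271. 278.]
scene clip 0.58 [ 265. -222.   49.] [239. 294.]
scene caddy 0.75 [ 502. -249.   43.] [318. 255.]
scene tall_card 0.85 [585.  42.  31.] [263. 204.]
scene short_card 0.68 [560. 216.  21.] [222. 189.]
scene short_card 0.41 [584.  45.  36.] [262. 203.]
scene dessert_cup 0.64 [ 673. -123.   37.] [323. 213.]
scene ring_cutter 0.9 [ 715. -276.   23.] [373. 233.]
scene ring_cutter 0.26 [ 434. -263.  104.] [306. 250.]
top clip 0.76 [ 352. -235.   49.] [342. 261.]
top clip 0.69 [ 267. -210.   52.] [334. 292.]
top clip 0.59 [ 459. -393.   52.] [399. 221.]
top caddy 0.9 [ 510. -240.    5.] [341. 205.]
top tall_card 0.69 [590.  51.  21.] [239. 177.]
top short_card 0.57 [568. 232.  19.] [176. 185.]
top dessert_cup 0.59 [ 679. -115.   47.] [298. 144.]
top ring_cutter 0.51 [ 719. -281.   17.] [354. 133.]
```

```bash
python3 - <<'E'
import cv2,numpy as np
a=cv2.imread("pics/scene0.png");b=cv2.imread("pics/top0.png")
x=cv2.resize(a[130:350,150:450],None,fx=2.65,fy=2.65,interpolation=2);cv2.imwrite("pics/s1.png",x)
x=cv2.resize(b[100:330,140:440],None,fx=2.6,fy=2.6,interpolation=2);cv2.imwrite("pics/t1.png",x)
E
```

```text
(no output)
```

View pics/s1.png

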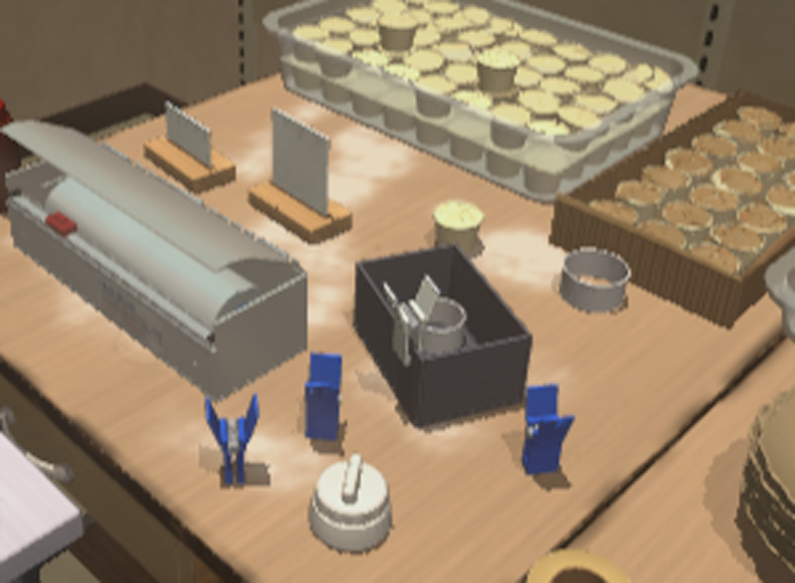

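View pics/t1.png

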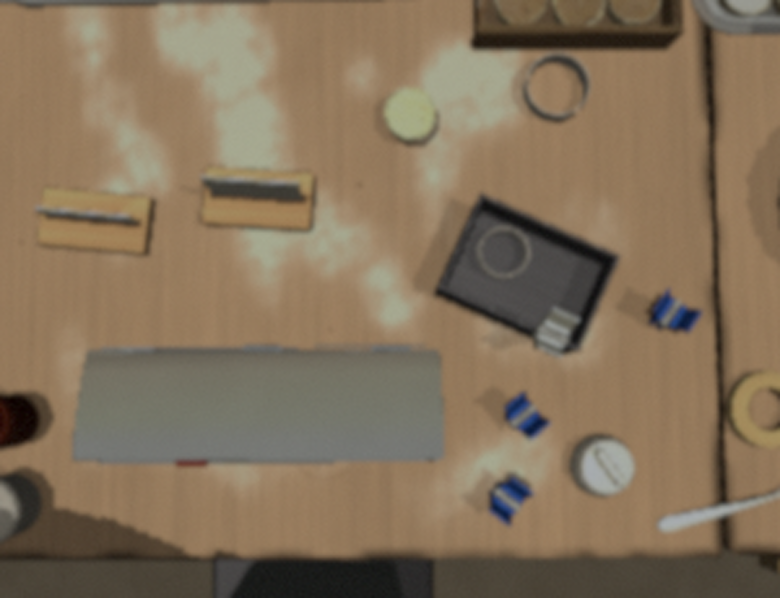

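White clip sits on the caddy's front wall, near its right end (top crop 557,328; scene crop 405,320). The blue ones are decoys. The tall card is the right-hand one (top crop 255,187), the short card the left-hand one.

```bash
cat >> h.py <<'E'
from scipy.spatial.transform import Rotation as Ro
def rows(pos,yaw,n=None,vmax=58,down=None):
    s=sense();p=s["eef_pos"];y0=s["tcp_rot"][2];dy=(yaw-y0+np.pi/2)%np.pi-np.pi/2 if down is None else down
    d=np.array(pos)-p;n=n or int(max(np.ceil(np.linalg.norm(d)/vmax),np.ceil(abs(np.degrees(dy))/10)))
    print("n",n,"dyaw",np.degrees(dy).round(1))
    for k in range(n):
        R=Ro.from_euler("xyz",[np.pi,0,y0+dy*k/n]).as_matrix();print((R.T@d/n).round(1).tolist(),[0,0,round(-np.degrees(dy/n),2)])
E
python3 - <<'E'
from h import *
f=lambda u,v:onplane("top",(140+u/2.6,100+v/2.6),2,80)[:2]
A,B,C,D=[f(*p) for p in [(437,290),(575,350),(617,258),(484,197)]]
for p in (A,B,C,D):print(p.round())
ang=[np.arctan2(*(v)[::-1]) for v in (D-A,C-B)]+[np.arctan2(*(v)[::-1])+np.pi/2 for v in (B-A,C-D)]
print(ang, np.linalg.norm(A-B))
cl=onplane("top",(140+557/2.6,100+328/2.6),2,130);print("clip",cl.round())
# card lines
for n,pts,z in [("tall",[(203,181),(303,187)],125),("short",[(37,210),(138,218)],75)]:
    P=[onplane("top",(140+u/2.6,100+v/2.6),2,z)[:2] for u,v in pts];print(n,P,np.linalg.norm(P[0]-P[1]),np.arctan2(*(P[0]-P[1])[::-1])-np.pi/2)
rows([400,-290,300],np.pi/2-0.43)
for z in (60,100,150): print(z, onplane("top",(140+443/2.6,100+350/2.6),2,z).round(),onplane("scene",(150+303/2.65,130+270/2.65),2,z).round())
E
```

```text
[ 484. -140.]
[ 422. -282.]
[ 517. -328.]
[ 582. -190.]
[np.float64(-0.4751879946928807), np.float64(-0.4475508667067803), np.float64(-0.4160095243630699), np.float64(-0.4397577963434065)] 155.18230748666716
clip [ 442. -255.  130.]
tall [array([591.5197921 ,  98.19331305]), array([585.07584048,  -2.70657118])] 101.1054456976743 -0.06377818996059714
short [array([570.61095421, 278.51362291]), array([561.79762529, 172.42179692])] 106.45726987493214 -0.08288233884482366
n 15 dyaw -89.5
[-32.4, -47.8, -4.6] [0, 0, np.float64(5.97)]
[-37.2, -44.2, -4.6] [0, 0, np.float64(5.97)]
[-41.5, -40.1, -4.6] [0, 0, np.float64(5.97)]
[-45.5, -35.6, -4.6] [0, 0, np.float64(5.97)]
[-48.9, -30.7, -4.6] [0, 0, np.float64(5.97)]
[-51.9, -25.4, -4.6] [0, 0, np.float64(5.97)]
[-54.2, -19.9, -4.6] [0, 0, np.float64(5.97)]
[-56.0, -14.1, -4.6] [0, 0, np.float64(5.97)]
[-57.2, -8.2, -4.6] [0, 0, np.float64(5.97)]
[-57.7, -2.2, -4.6] [0, 0, np.float64(5.97)]
[-57.6, 3.8, -4.6] [0, 0, np.float64(5.97)]
[-56.9, 9.7, -4.6] [0, 0, np.float64(5.97)]
[-55.6, 15.6, -4.6] [0, 0, np.float64(5.97)]
[-53.7, 21.3, -4.6] [0, 0, np.float64(5.97)]
[-51.2, 26.8, -4.6] [0, 0, np.float64(5.97)]
60 [ 423. -147.   60.] [456. -99.  60.]
100 [ 421. -144.  100.] [ 417. -141.  100.]
150 [ 419. -140.  150.] [ 367. -192.  150.]
```

Call:
servo_tool:
  rows:
    - [85, [-32, -48, -4.6], [0, 0, 6]]
    - [85, [-37, -44, -4.6], [0, 0, 6]]
    - [85, [-41.5, -40, -4.6], [0, 0, 6]]
    - [85, [-45.5, -35.6, -4.6], [0, 0, 6]]
    - [85, [-49, -30.7, -4.6], [0, 0, 6]]
    - [85, [-52, -25.4, -4.6], [0, 0, 6]]
    - [85, [-54, -20, -4.6], [0, 0, 6]]
    - [85, [-56, -14, -4.6], [0, 0, 6]]

```text
clock: 1.7
eef_pos: [336.0, 108.0, 268.6]
tcp_rot: [3.14, 0.0, 1.862]
contact_force: [1.3, -0.6, -0.1]
opening: 0.995
```

Call:
servo_tool:
  rows:
    - [85, [-57, -8, -4.6], [0, 0, 6]]
    - [85, [-57.7, -2.2, -4.6], [0, 0, 6]]
    - [85, [-57.6, 3.8, -4.6], [0, 0, 6]]
    - [85, [-57, 9.7, -4.6], [0, 0, 6]]
    - [85, [-55.6, 15.6, -4.6], [0, 0, 6]]
    - [85, [-53.7, 21.3, -4.6], [0, 0, 6]]
    - [85, [-51, 26.8, -4.6], [0, 0, 6]]
    - [85, [0, 0, 0], [0, 0, 0]]

```text
clock: 2.7
eef_pos: [396.8, -293.3, 300.5]
tcp_rot: [3.14, 0.001, 1.127]
contact_force: [-0.3, 0.8, -0.6]
opening: 0.998
```

```bash
python3 - <<'E'
from h import *
s=sense();print(s["clock"],s["eef_pos"],s["tcp_rot"],s["contact_force"])
im=grab_frame("wrist");cv2.imwrite("pics/w1.png",im)
T=np.array(get_calibration("wrist")["world_to_cam"]);print(np.linalg.inv(T).round(2))
for t in ["clip","caddy"]:
    for d in boxes_of("wrist",t):
        w=towld("wrist",d["centre"]);print(t,round(d["conf"],2),w.round(),proj("wrist",w).round())
E
```

```text
2.7 [ 396.78658293 -293.29209521  300.477365  ] [3.14045484e+00 8.76809870e-04 1.12723370e+00] [-0.27182577  0.77385684 -0.55894333]
[[ 9.0000e-01 -4.1000e-01 -1.4000e-01  4.3207e+02]
 [-4.3000e-01 -8.6000e-01 -2.8000e-01 -2.1649e+02]
 [-0.0000e+00  3.1000e-01 -9.5000e-01  4.4368e+02]
 [ 0.0000e+00  0.0000e+00  0.0000e+00  1.0000e+00]]
clip 0.97 [ 263. -203.   54.] [131. 137.]
clip 0.87 [ 460. -390.   54.] [370. 214.]
clip 0.84 [ 443. -247.  114.] [308. 106.]
clip 0.62 [ 353. -232.   56.] [219. 126.]
caddy 0.89 [ 508. -234.    6.] [351.  63.]
```

View pics/w1.png

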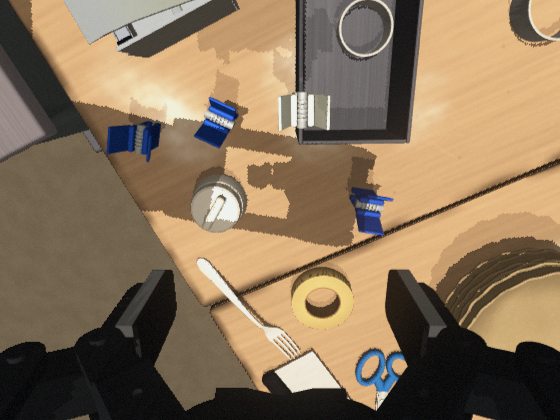

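```bash
python3 - <<'E'
from h import *
im=cv2.imread("pics/w1.png");
ms=trace("wrist","clip")
for d in ms:
    m=d["mask"];v,u=np.nonzero(m)
    if abs(u.mean()-304)<25 and abs(v.mean()-112)<25: break
print(d["conf"],u.min(),u.max(),v.min(),v.max())
for r in range(v.min(),v.max()+1,5): print(r,u[v==r].min(),u[v==r].max())
L=[onplane("wrist",p,2,137)[:2] for p in [(279.5,97),(280,129),(329,97),(329,129)]]
print(np.array(L).round(1),np.linalg.norm(L[0]-L[2]),np.mean(L,0))
W=[onplane("wrist",p,2,80)[:2] for p in [(297.5,5),(301,142),(411,142)]]
for a,b in ((0,1),(1,2)):
    e=W[b]-W[a];print("wall",np.arctan2(e[1],e[0]))
print("front outer corner",W[1])
x=cv2.resize(im[70:150,260:340],None,fx=7,fy=7,interpolation=0);cv2.imwrite("pics/w1c.png",x)
E
```

```text
0.84 278 330 92 129
92 297 307
97 278 329
102 278 330
107 278 329
112 278 329
117 278 329
122 278 329
127 278 329
[[ 424.2 -227.4]
 [ 413.8 -250.6]
 [ 460.1 -244.2]
 [ 450.3 -267.7]] 39.64797585758123 [ 437.08743215 -247.47514873]
wall -1.9655138260591372
wall -0.4374966480141804
front outer corner [ 423.81720915 -277.67318629]
```

View pics/w1c.png

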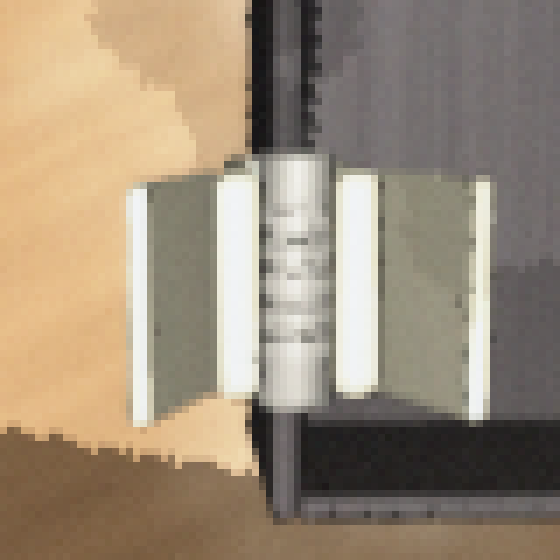

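```bash
python3 - <<'E'
from h import *
f=lambda u,v,z:onplane("wrist",(260+u/7-.5,70+v/7-.5),2,z)[:2]
L=[f(*p,137) for p in [(127,188),(132,425),(492,178),(487,418)]]
print(np.array(L).round(1),np.linalg.norm(L[0]-L[2]),"mid",np.mean(L,0))
for a,b in((1,0),(3,2)):
    e=L[a]-L[b];print("tail yaw",np.arctan2(e[1],e[0])+np.pi/2)
for a,b in((0,2),(1,3)):
    e=L[b]-L[a];print("yaw",np.arctan2(e[1],e[0]))
r=[f(*p,80) for p in [(289,10),(287,510)]];e=r[1]-r[0];print("rim",np.array(r),np.arctan2(e[1],e[0])+np.pi/2)
# pivot pin middle on z 103ish
m=f(294,280,106);print("pin",m)
n=np.array([-e[1],e[0]])/np.linalg.norm(e);print("dist of mid, pin from rim line",(np.mean(L,0)-r[0])@n,(m-r[0])@n)
rows([437,-248,200],np.pi/2-0.43)
E
```

```text
[[ 423.1 -226.3]
 [ 412.1 -250.9]
 [ 461.3 -243. ]
 [ 450.3 -267.9]] 41.7112868358954 mid [ 436.68503435 -247.03040202]
tail yaw -0.4181817413397386
tail yaw -0.41732877152413006
yaw -0.41124168703958797
yaw -0.41798121935774457
rim [[ 450.65824206 -217.11041078]
 [ 423.22633033 -277.78661512]] -0.4246016480631105
pin [ 436.62423823 -246.81168919]
dist of mid, pin from rim line -0.4066527001553073 -0.552150766951728
n 2 dyaw 0.4
[27.1, 9.9, 50.0] [0, 0, np.float64(-0.22)]
[27.1, 10.0, 50.0] [0, 0, np.float64(-0.22)]
```

Call:
servo_tool:
  rows:
    - [85, [19, 6.5, 40], [0, 0, -0.7]]
    - [85, [19, 6.5, 45], [0, 0, -0.7]]
    - [85, [21, 7.7, 45], [0, 0, 0]]
    - [85, [0, 0, 0], [0, 0, 0]]
    - [85, [0, 0, 0], [0, 0, 0]]
  force: 30

```text
clock: 3.52
eef_pos: [440.1, -244.5, 171.6]
tcp_rot: [3.141, 0.0, 1.158]
contact_force: [-0.4, 0.4, -0.9]
opening: 0.997
```

```bash
python3 - <<'E'
from h import *
s=sense();print(s["clock"],s["eef_pos"],s["tcp_rot"])
im=grab_frame("wrist");cv2.imwrite("pics/w2.png",im)
rows([436.7,-247,109],np.pi/2-0.42,n=2)
print([proj("wrist",[436.7,-247,z]).round() for z in (100,138)])
E
```

```text
3.525 [ 440.07192691 -244.4604662   171.56651135] [3.14052510e+00 3.22715308e-04 1.15819715e+00]
n 2 dyaw -0.4
[-1.7, -1.2, 31.5] [0, 0, np.float64(0.19)]
[-1.7, -1.2, 31.5] [0, 0, np.float64(0.19)]
[array([276., 221.]), array([275., 248.])]
```

View pics/w2.png

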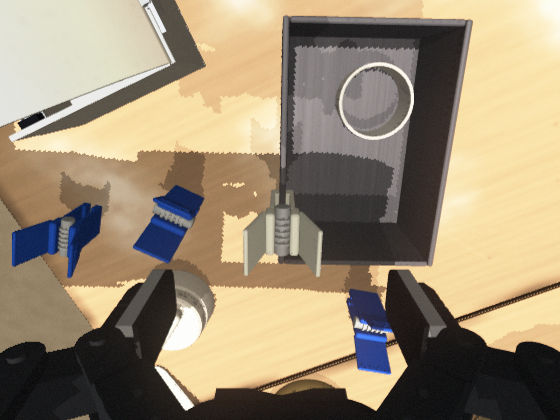

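```bash
python3 - <<'E'
from h import *
ms=trace("wrist","clip")
for d in ms:
    v,u=np.nonzero(d["mask"])
    if abs(u.mean()-284)<25 and abs(v.mean()-240)<40:
        print(d["conf"],u.min(),u.max(),v.min(),v.max())
        for r in range(v.min(),v.max()+1,6): print(r,u[v==r].min(),u[v==r].max(),end="; ")
L=[onplane("wrist",p,2,138)[:2] for p in [(244.5,231),(244.5,275),(321.5,231),(321.5,275)]]
print(np.array(L).round(1),np.linalg.norm(L[0]-L[2]),"mid",np.mean(L,0))
T=np.array(get_calibration("wrist")["world_to_cam"]);print(np.linalg.inv(T).round(3)); print(np.array(get_calibration("wrist")["intrinsics"]))
s=sense();print([proj("wrist",s["eef_pos"])])
im=cv2.imread("pics/w2.png");cv2.imwrite("pics/w2c.png",cv2.resize(im[180:290,230:340],None,fx=5,fy=5,interpolation=0))
E
```

```text
0.71 242 321 190 276
190 274 291; 196 271 293; 202 270 294; 208 267 297; 214 261 304; 220 255 310; 226 248 316; 232 243 320; 238 243 321; 244 243 321; 250 243 321; 256 242 320; 262 243 319; 268 244 320; 274 244 320; [[ 426.3 -232.1]
 [ 415.1 -255.5]
 [ 463.  -248.3]
 [ 453.4 -272.4]] 40.18133626220763 mid [ 439.454699   -252.08053978]
[[ 9.15000e-01 -3.83000e-01 -1.25000e-01  4.73808e+02]
 [-4.02000e-01 -8.69000e-01 -2.89000e-01 -1.69432e+02]
 [ 2.00000e-03  3.15000e-01 -9.49000e-01  3.15754e+02]
 [ 0.00000e+00  0.00000e+00  0.00000e+00  1.00000e+00]]
[[369.48970756   0.         280.38106358]
 [  0.         369.48970756 199.19976162]
 [  0.           0.           1.        ]]
[array([279.44264142, 275.23710438])]
```

View pics/w2c.png

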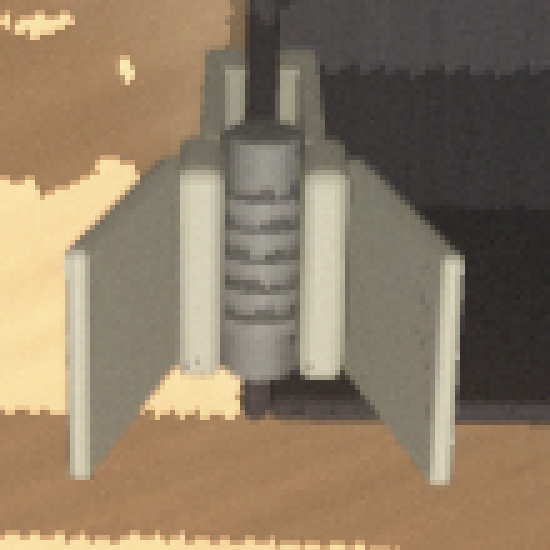

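Call:
servo_tool:
  rows:
    - [85, [-7, 2.5, 10], [0, 0, 0.4]]
    - [85, [0, 0, 0], [0, 0, 0]]
    - [85, [0, 0, 0], [0, 0, 0]]

```text
clock: 4.0
eef_pos: [438.9, -252.4, 160.3]
tcp_rot: [-3.141, -0.0, 1.149]
contact_force: [0.7, 0.3, 1.2]
opening: 0.991
```

```bash
python3 - <<'E'
from h import *
s=sense();print(s["clock"],s["eef_pos"],s["tcp_rot"],np.abs(s["qvel"]).max())
T0=np.array(get_calibration("wrist")["world_to_cam"])
im=grab_frame("wrist");cv2.imwrite("pics/w3.png",im)
print(np.abs(np.array(get_calibration("wrist")["world_to_cam"])-T0).max())
for d in trace("wrist","clip"):
    v,u=np.nonzero(d["mask"])
    if abs(u.mean()-280)<40 and abs(v.mean()-240)<50:
        print(d["conf"],u.min(),u.max(),v.min(),v.max())
        vm=v.max()-8;a,b=u[v==vm].min(),u[v==vm].max();print(vm,a,b)
        P,Q=[onplane("wrist",(c,vm),2,138)for c in(a-.0,b+1.)];print(P,Q,(P+Q)/2,np.linalg.norm(P-Q))
        M=(P+Q)/2-s["eef_pos"];R=Ro.from_euler("xyz",s["tcp_rot"]).as_matrix();print("in tool",R.T@M)
r=im[150:300,215:345];cv2.imwrite("pics/w3c.png",cv2.resize(r,None,fx=4,fy=4,interpolation=0))
E
```

```text
4.0 [ 438.9265062  -252.37066621  160.33077946] [-3.14144531e+00 -3.39058246e-05  1.14873838e+00] 0.005965819956196889
0.05076340077130226
0.65 236 320 184 274
266 237 319
[ 416.39129844 -250.39531697  138.        ] [ 454.52441355 -267.48814822  138.        ] [ 435.457856   -258.94173259  138.        ] 41.78874666581107
in tool [-7.41609165 -0.46921555 22.3305974 ]
```

Call:
servo_tool:
  rows:
    - [85, [1, -0.2, 25], [0, 0, 0]]
    - [85, [0.5, 0, 26], [0, 0, 0]]
    - [85, [0, 0, 0], [0, 0, 0]]
    - [85, [0, 0, 0], [0, 0, 0]]

```text
clock: 4.6
eef_pos: [440.0, -250.8, 110.0]
tcp_rot: [3.141, 0.0, 1.15]
contact_force: [-0.0, -0.7, 0.1]
opening: 0.998
```

```bash
python3 - <<'E'
from h import *
s=sense();print(s["clock"],s["eef_pos"],s["tcp_rot"],s["contact_force"])
a=grab_frame("wrist");b=grab_frame("scene")
x=cv2.resize(a[140:420,130:430],(640,597));y=cv2.resize(b[190:310,270:370],None,fx=4.9,fy=4.9)
cv2.imwrite("pics/g1.png",cv2.resize(np.hstack([x,cv2.resize(y,(490,597))]),(800,423)))
E
```

```text
4.6 [ 439.99171214 -250.83078042  110.03018239] [3.14095267e+00 7.62899142e-05 1.14951895e+00] [-0.0349726  -0.67514392  0.1258517 ]
```

View pics/g1.png

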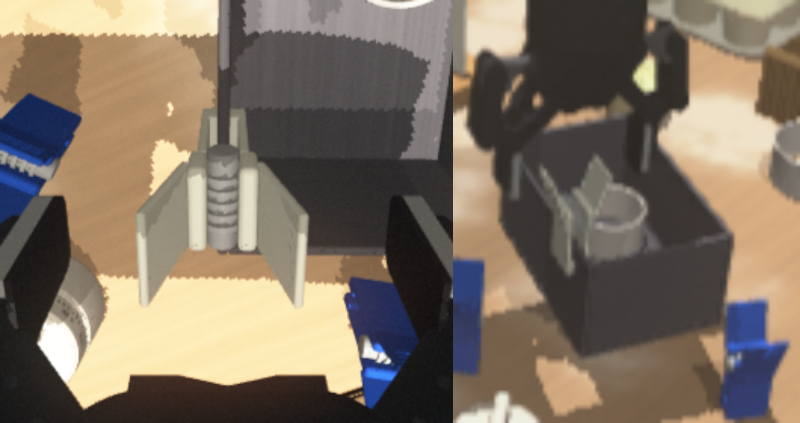

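```bash
python3 - <<'E'
from h import *
b=grab_frame("scene")
s=sense();R=Ro.from_euler("xyz",s["tcp_rot"]).as_matrix();p=s["eef_pos"]
def D(cam,Lp,c):
    q=proj(cam,p+R@np.array(Lp));return q
x0,y0,k=265,190,6
im=cv2.resize(b[y0:y0+95,x0:x0+110],None,fx=k,fy=k,interpolation=2)
# expected clip tail tops: tool frame y +-21.5, x +-14, z = 110-138=-28
for sy in(-21.5,21.5):
    a,c=[tuple(((proj("scene",p+R@np.array([sx,sy,-28]))-[x0,y0]+.5)*k).astype(int).tolist()) for sx in(-14,14)];cv2.line(im,a,c,(0,0,255),1)
for sy in(-43,43):
    a,c=[tuple(((proj("scene",p+R@np.array([sx,sy,-13]))-[x0,y0]+.5)*k).astype(int).tolist()) for sx in(-11,11)];cv2.line(im,a,c,(0,255,0),1)
cv2.imwrite("pics/g2.png",im)
E
```

```text
(no output)
```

View pics/g2.png

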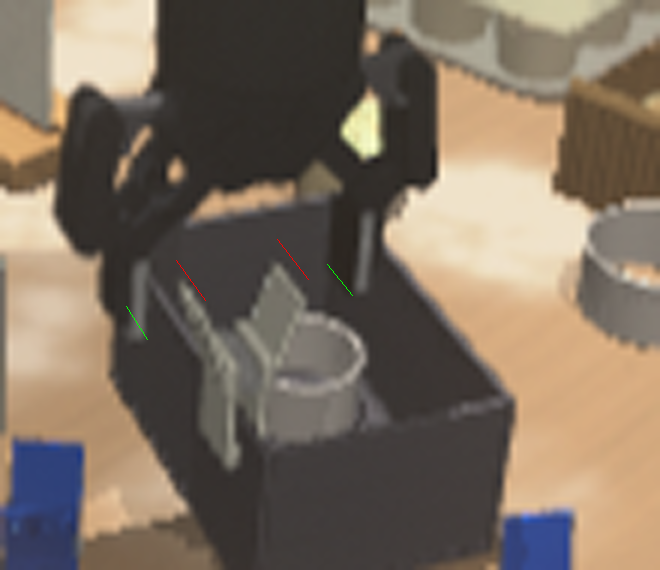

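```bash
python3 - <<'E'
from h import *
s=sense();p=s["eef_pos"]
b=grab_frame("scene");a=grab_frame("wrist")
yaw=-0.421;X=np.array([np.cos(yaw),np.sin(yaw),0]);Y=np.array([-X[1],X[0],0])
# clip wall midpoint under TCP; rim lines of caddy through here
def draw(im,cam,x0,y0,k):
    q=lambda P:tuple(((proj(cam,P)-[x0,y0]+.5)*k).astype(int).tolist())
    c=np.array([p[0],p[1],0])
    for off,col in((-2,(0,0,255)),(2,(0,255,0))):
        cv2.line(im,q(c+X*off+Y*-36+[0,0,80]),q(c+X*off+Y*124+[0,0,80]),col,1)
    for z in(80,100,138):cv2.line(im,q(c+Y*-14+[0,0,z]),q(c+Y*14+[0,0,z]),(255,0,255),1)
    return im
i1=draw(cv2.resize(b[185:285,265:350],None,fx=5,fy=5,interpolation=2),"scene",265,185,5)
i2=draw(cv2.resize(a[130:330,205:355],None,fx=2.5,fy=2.5,interpolation=2),"wrist",205,130,2.5)
cv2.imwrite("pics/g3.png",np.hstack([i1,i2][:2]) if i1.shape[0]==i2.shape[0] else i1)
print(i1.shape,i2.shape)
E
```

```text
(500, 425, 3) (500, 375, 3)
```

View pics/g3.png

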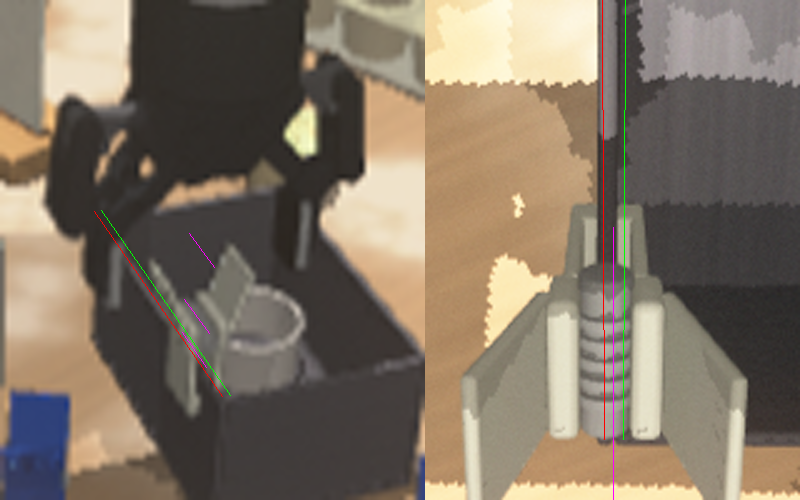

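```bash
python3 - <<'E'
from h import *
from scipy.optimize import least_squares
Ti=np.array([[.915,-.383,-.125,473.808],[-.402,-.869,-.289,-169.432],[.002,.315,-.949,315.754],[0,0,0,1]])
K=np.array(get_calibration("wrist")["intrinsics"])
def fit(pts,obj,pr,x0):
    r=least_squares(lambda x:np.concatenate([pr(np.array([x[0]+np.cos(x[3])*o[0]-np.sin(x[3])*o[1],x[1]+np.sin(x[3])*o[0]+np.cos(x[3])*o[1],x[2]]))-q for o,q in zip(obj,pts)]),x0)
    print(r.x.round(3),"res",np.abs(r.fun).max().round(1))
def pw(P):
    u=K@(np.linalg.inv(Ti)@np.r_[P,1])[:3];return u[:2]/u[2]
obj=[(-55,80),(-55,-80),(55,-80),(55,80)]
x0=[500,-230,80,-.42]
fit([(283.5,16.5),(281,264.5),(433,265),(471,21)],obj,pw,x0)
Z=lambda u,v,k,x,y:(x+u/k,y+v/k)
fit([Z(u,v,2.6,140,100) for u,v in[(437,292),(575,352),(618,258),(484,196)]],obj,lambda P:proj("top",P),x0)
fit([Z(u,v,2.65,150,130) for u,v in[(356,264),(419,364),(530,330),(455,248)]],obj,lambda P:proj("scene",P),x0)
# worktop check: tails as 43x28 rect in w2, order (-x,+y),(-x,-y),(+x,-y),(+x,+y)
t=[(-21.5,14),(-21.5,-14),(21.5,-14),(21.5,14)]
f=lambda u,v:(230+u/5-.5,180+v/5-.5)
fit([f(67,252),f(72,478),f(447,483),f(462,258)],t,pw,[440,-250,130,-.42])
for n in ("scene","top"):
    print(n,np.linalg.inv(np.array(get_calibration(n)["world_to_cam"]))[:3,3].round())
im=cv2.imread("pics/scene0.png");cv2.imwrite("pics/s2.png",cv2.resize(im[215:305,275:355],None,fx=7,fy=6.6,interpolation=2))
E
```

```text
[ 5.05929e+02 -2.36108e+02  7.84960e+01 -4.26000e-01] res 1.4
[ 5.03727e+02 -2.39629e+02  5.11660e+01 -4.38000e-01] res 1.1
[ 5.22323e+02 -2.21230e+02  5.74260e+01 -4.26000e-01] res 2.2
[ 4.37131e+02 -2.55895e+02  1.29243e+02 -4.32000e-01] res 0.2
scene [-144. -727.  669.]
top [ 372.  -52. 1291.]
```

View pics/s2.png

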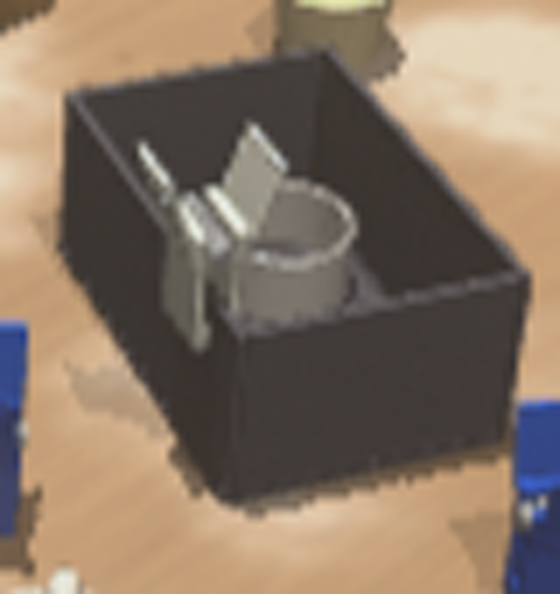

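Rim height, wrist fits and the scene view agree on the clip at about (438.5, −255). The tool has to move 4 mm along the rim before squeezing.

Call:
servo_tool:
  rows:
    - [85, [-4, -0.3, 0.5], [0, 0, 0]]
    - [60, [0, 0, 0], [0, 0, 0]]
    - [45, [0, 0, 0], [0, 0, 0]]
    - [30, [0, 0, 0], [0, 0, 0]]
    - [10, [0, 0, 0], [0, 0, 0]]
    - [10, [0, 0, 0], [0, 0, 0]]
    - [10, [0, 0, 0], [0, 0, 0]]
    - [10, [0, 0, 0], [0, 0, 0]]
  force: 30

```text
clock: 5.85
eef_pos: [437.7, -254.1, 108.8]
tcp_rot: [3.142, -0.0, 1.149]
contact_force: [-0.1, -0.5, -0.1]
opening: 0.243
```

```bash
python3 - <<'E'
from h import *
s=sense();print(s["clock"],s["eef_pos"],s["tcp_rot"],s["contact_force"],s["opening"]*85.4)
a=grab_frame("wrist");b=grab_frame("scene")
x=cv2.resize(a[130:330,200:360],(480,600));y=cv2.resize(b[195:295,270:350],(480,600))
cv2.imwrite("pics/g4.png",cv2.resize(np.hstack([x,y]),(800,500)))
E
```

```text
5.85 [ 437.65679346 -254.12158344  108.78374132] [ 3.14158996e+00 -1.83757313e-05  1.14943390e+00] [-0.07269282 -0.48766113 -0.09898919] 20.75106208104122
```

View pics/g4.png

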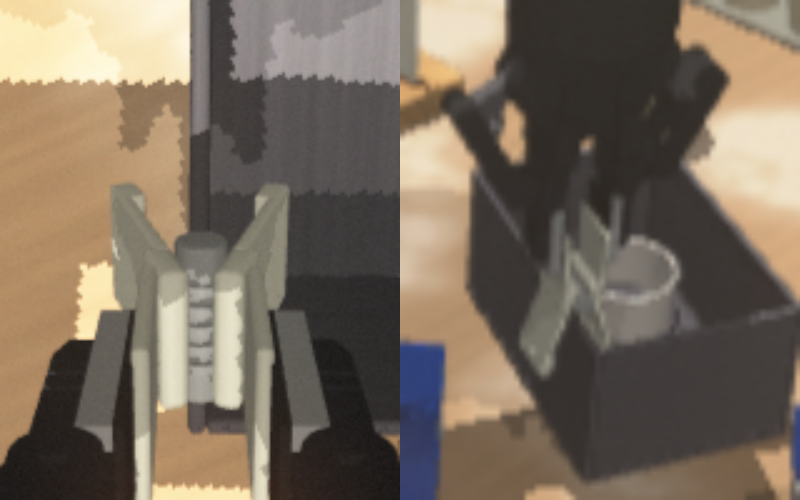

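Tails are squeezed to the stop (20.8 mm opening) and the jaws are spread off the wall. Lifting.

Call:
servo_tool:
  rows:
    - [10, [0, 0, -8], [0, 0, 0]]
    - [10, [0, 0, -20], [0, 0, 0]]
    - [10, [0, 0, -30], [0, 0, 0]]
    - [10, [0, 0, -30], [0, 0, 0]]
    - [10, [0, 0, -20], [0, 0, 0]]
    - [10, [0, 0, 0], [0, 0, 0]]

```text
clock: 6.7
eef_pos: [438.6, -254.7, 218.6]
tcp_rot: [3.138, 0.0, 1.149]
contact_force: [0.2, -0.3, -1.6]
opening: 0.239
```

```bash
python3 - <<'E'
from h import *
s=sense();print(s["clock"],s["eef_pos"],s["tcp_rot"],s["contact_force"],s["opening"]*85.4)
rows([530,-30,225],np.pi/2-0.064,vmax=40)
E
```

```text
6.7 [ 438.59736187 -254.67527546  218.59776431] [3.13797797e+00 3.73569382e-04 1.14945718e+00] [ 0.24484353 -0.27373668 -1.5572929 ] 20.415806169384773
n 7 dyaw 20.5
[34.6, -1.2, -0.9] [0, 0, np.float64(-2.92)]
[34.6, 0.6, -0.9] [0, 0, np.float64(-2.92)]
[34.6, 2.3, -0.9] [0, 0, np.float64(-2.92)]
[34.4, 4.1, -0.9] [0, 0, np.float64(-2.92)]
[34.2, 5.8, -0.9] [0, 0, np.float64(-2.92)]
[33.8, 7.6, -0.9] [0, 0, np.float64(-2.92)]
[33.4, 9.3, -0.9] [0, 0, np.float64(-2.92)]
```

Call:
servo_tool:
  rows:
    - [10, [34.6, -1.2, -1], [0, 0, -2.9]]
    - [10, [34.6, 0.6, -1], [0, 0, -2.9]]
    - [10, [34.6, 2.3, -1], [0, 0, -2.9]]
    - [10, [34.4, 4, -1], [0, 0, -2.9]]
    - [10, [34.2, 5.8, -1], [0, 0, -2.9]]
    - [10, [33.8, 7.6, -1], [0, 0, -2.9]]
    - [10, [33.4, 9.3, -1], [0, 0, -3]]
    - [10, [0, 0, 0], [0, 0, 0]]

```text
clock: 7.7
eef_pos: [529.4, -27.9, 222.8]
tcp_rot: [-3.14, -0.0, 1.508]
contact_force: [0.0, 0.2, -0.0]
opening: 0.235
```

Call:
servo_tool:
  rows:
    - [10, [0, 0, 0], [0, 0, 0]]
    - [10, [0, 0, 0], [0, 0, 0]]

```text
clock: 7.95
eef_pos: [528.8, -30.4, 223.4]
tcp_rot: [-3.141, 0.0, 1.504]
contact_force: [0.3, -0.3, -0.8]
opening: 0.243
```

```bash
python3 - <<'E'
from h import *
s=sense();print(s["clock"],s["eef_pos"],s["tcp_rot"],s["contact_force"],s["opening"]*85.4)
a=grab_frame("wrist");c=get_calibration("wrist");np.savez("w5.npz",T=c["world_to_cam"],K=c["intrinsics"],p=s["eef_pos"],r=s["tcp_rot"])
cv2.imwrite("pics/w5.png",a)
for t in("tall_card","clip"):
  for d in trace("wrist",t)[:2]:
    v,u=np.nonzero(d["mask"]);print(t,d["conf"],u.min(),u.max(),v.min(),v.max())
E
```

```text
7.95 [528.77010208 -30.35844849 223.39368611] [-3.14084094e+00  2.22143498e-04  1.50426782e+00] [ 0.33321252 -0.30160741 -0.81673168] 20.76137362280351
tall_card 0.55 308 388 0 145
clip 0.73 244 315 204 333
clip 0.58 123 143 370 392
```

View pics/w5.png

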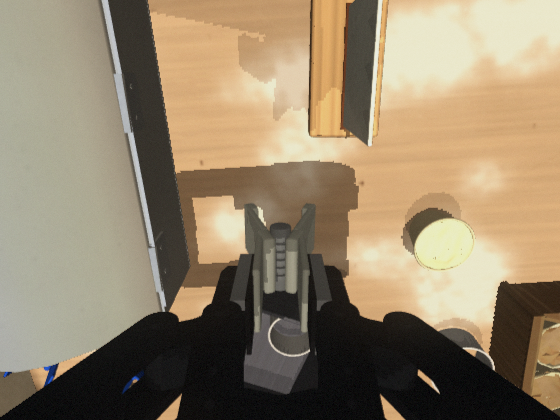

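```bash
python3 - <<'E'
from h import *
a=cv2.imread("pics/w5.png");g=a.astype(int).min(2)
m=[d["mask"] for d in trace("wrist","tall_card")][0]
for r in (3,20,40,60,80,100,115,125,132,137,141,144,147,150):
    print(r,np.nonzero(m[r])[0][[0,-1]] if m[r].any() else None, g[r,355:395:2].tolist())
E
```

```text
3 [311 387] [63, 60, 62, 64, 60, 64, 62, 64, 66, 67, 64, 78, 218, 212, 111, 110, 95, 143, 144, 145]
20 [310 386] [57, 65, 63, 62, 63, 63, 63, 57, 57, 59, 60, 198, 223, 106, 109, 91, 179, 180, 184, 190]
40 [310 385] [60, 63, 60, 66, 60, 61, 63, 62, 63, 64, 112, 213, 176, 126, 114, 162, 203, 203, 201, 204]
60 [310 383] [60, 64, 64, 60, 62, 59, 62, 61, 63, 94, 216, 200, 105, 100, 115, 204, 205, 201, 203, 205]
80 [309 381] [61, 63, 64, 62, 61, 61, 64, 56, 70, 213, 218, 124, 121, 116, 199, 197, 200, 200, 203, 204]
100 [308 380] [62, 64, 62, 63, 62, 63, 64, 64, 196, 222, 120, 119, 97, 179, 176, 173, 167, 160, 159, 158]
115 [308 378] [64, 63, 59, 61, 56, 55, 60, 90, 219, 189, 115, 103, 111, 136, 136, 136, 140, 136, 135, 134]
125 [308 378] [67, 67, 67, 67, 65, 63, 60, 183, 219, 120, 124, 100, 130, 131, 133, 131, 133, 131, 132, 128]
132 [308 377] [66, 71, 70, 67, 64, 63, 62, 200, 212, 129, 124, 103, 130, 133, 133, 135, 135, 131, 133, 131]
137 [326 373] [110, 91, 68, 65, 68, 64, 70, 209, 207, 110, 129, 127, 128, 127, 129, 129, 129, 128, 125, 129]
141 [361 371] [151, 146, 141, 123, 72, 66, 92, 220, 197, 126, 125, 123, 125, 125, 125, 123, 125, 125, 127, 124]
144 [366 371] [152, 146, 141, 135, 135, 106, 93, 227, 216, 125, 122, 121, 124, 124, 121, 122, 121, 124, 123, 122]
147 None [152, 145, 136, 131, 132, 129, 128, 125, 125, 124, 123, 123, 127, 124, 126, 123, 127, 126, 125, 128]
150 None [147, 142, 139, 134, 131, 130, 129, 130, 126, 131, 125, 126, 127, 130, 131, 131, 127, 129, 129, 129]
```

```bash
python3 - <<'E'
from h import *
a=cv2.imread("pics/w5.png");g=a.astype(float).min(2)
pts=[]
for r in range(2,143,4):
    c0=int(round(380.5-(r-3)*10/141));w=g[r,c0-5:c0+6];s=np.clip(w-150,0,None)
    s[np.arange(c0-5,c0+6)>c0+3]=0
    pts.append(((s*np.arange(c0-5,c0+6)).sum()/s.sum(),r))
pts=np.array(pts);k=np.polyfit(pts[:,1],pts[:,0],1);res=pts[:,0]-np.polyval(k,pts[:,1]);print("k",k,np.abs(res).max())
f=lambda r:onplane("wrist",(np.polyval(k,r),r),2,125)
A,B=f(145.5),f(3);e=(B-A)/np.linalg.norm(B-A);phi=np.arctan2(e[1],e[0])-np.pi/2
print("near end",A,"B",B,"phi",phi,"mid",A+50*e)
A2=onplane("top",(140+303/2.6,100+187/2.6),2,125);B2=onplane("top",(140+203/2.6,100+181/2.6),2,125);print("top mid",(A2+B2)/2)
z=np.load("w5.npz");p=z["p"];R=Ro.from_euler("xyz",z["r"]).as_matrix()
# clip mask extents per row -> tool y of the jaw mid at z~=pivot level
m=trace("wrist","clip")[0]["mask"]
for r in (206,210,216,222,230,250):
    c=np.nonzero(m[r])[0];
    if len(c):
        u=(c[0]+c[-1]+1)/2
        for zz in(172,):
            q=R.T@(onplane("wrist",(u,r),2,zz)-p);print(r,c[0],c[-1],q.round(1))
print([ (proj("wrist",p+R@np.array([x,0,51]))).round(1) for x in(-14,0,14)],[ (proj("wrist",p+R@np.array([14,y,51]))).round(1) for y in(-20,20)])
E
```

```text
k [-7.34672374e-02  3.79986712e+02] 0.2591913194499966
near end [591.23078622   5.33315277 125.        ] B [596.59500548  89.32165074 125.        ] phi -0.06378186659317064 mid [594.41771772  55.23148408 125.        ]
top mid [588.29781629  47.74337094 125.        ]
206 245 315 [14.1  1.5 51.4]
210 245 315 [11.7  1.5 51.4]
216 245 314 [ 8.1  1.2 51.4]
222 244 314 [ 4.5  1.  51.4]
230 245 315 [-0.5  1.5 51.4]
250 247 313 [-13.1   1.5  51.4]
[array([277.9, 251.7]), array([277.8, 229.5]), array([277.8, 206.4])] [array([242.1, 206.4]), array([313.5, 206.4])]
```

Call:
servo_tool:
  rows:
    - [10, [22, 15, 4], [0, 0, 0]]
    - [10, [22, 15, 4], [0, 0, 0]]
    - [10, [22, 15, 4], [0, 0, 0]]
    - [10, [22, 13, 4], [0, 0, -0.2]]
    - [10, [0, 0, 0], [0, 0, 0]]
    - [10, [0, 0, 0], [0, 0, 0]]
    - [10, [0, 0, 0], [0, 0, 0]]

```text
clock: 9.07
eef_pos: [592.6, 54.0, 207.9]
tcp_rot: [-3.141, 0.0, 1.509]
contact_force: [0.1, -0.8, -0.4]
opening: 0.241
```

```bash
cat > m.py <<'E'
from h import *
import sys
s=sense();print(s["clock"],s["eef_pos"],s["tcp_rot"],s["contact_force"],s["opening"]*85.4)
p=s["eef_pos"];R=Ro.from_euler("xyz",s["tcp_rot"]).as_matrix()
a=grab_frame("wrist");cv2.imwrite(f"pics/{sys.argv[1]}.png",a)
g=a.astype(int).min(2)
m=[d["mask"] for d in trace("wrist","tall_card")[:1]];c=[d["mask"] for d in trace("wrist","clip")[:1]]
for r in range(60,300,10):
    f=lambda M:(np.nonzero(M[0][r])[0][[0,-1]].tolist() if M and M[0][r].any() else None)
    print(r,"card",f(m),"clip",f(c),g[r,262:300:2].tolist())
print("tip proj",proj("wrist",p+R@np.array([14,0,51])).round(1),"card pt",[proj("wrist",[*(p+R@np.array([x,0,0]))[:2],125]).round(1) for x in(20,50)])
E
python3 m.py w6
```

```text
9.075 [592.60554046  53.97583876 207.88264759] [-3.14144783e+00  2.36191771e-04  1.50863878e+00] [ 0.13654954 -0.82429963 -0.37101426] 20.57274322401833
60 card None clip None [100, 100, 98, 100, 102, 99, 99, 100, 101, 103, 102, 102, 104, 103, 107, 106, 109, 107, 109]
70 card None clip None [96, 99, 98, 100, 98, 100, 96, 99, 96, 102, 98, 96, 98, 99, 99, 101, 102, 101, 102]
80 card None clip None [96, 101, 97, 101, 100, 100, 103, 100, 100, 101, 102, 97, 101, 102, 100, 99, 98, 98, 100]
90 card None clip None [117, 116, 117, 117, 116, 114, 96, 98, 99, 98, 98, 99, 96, 96, 97, 100, 99, 101, 97]
100 card None clip None [103, 102, 103, 103, 103, 102, 100, 104, 103, 101, 101, 102, 100, 102, 102, 104, 103, 104, 101]
110 card [244, 317] clip None [117, 113, 107, 104, 93, 96, 96, 91, 102, 99, 98, 97, 94, 94, 97, 98, 99, 104, 101]
120 card [245, 316] clip None [120, 111, 105, 106, 94, 95, 90, 85, 33, 82, 68, 36, 96, 92, 92, 93, 99, 104, 105]
130 card [245, 316] clip None [115, 110, 104, 106, 95, 97, 93, 82, 44, 87, 76, 16, 50, 83, 94, 112, 118, 122, 117]
140 card [245, 316] clip None [117, 111, 
[... 1155 characters left out ...]
74, 88, 96, 98, 96, 74, 77, 87, 87, 87, 88, 83, 57]
250 card None clip [246, 313] [57, 86, 90, 96, 92, 93, 89, 70, 64, 70, 72, 86, 100, 118, 103, 104, 102, 79, 59]
260 card None clip [253, 308] [56, 80, 91, 106, 123, 114, 92, 66, 64, 67, 62, 66, 98, 119, 126, 127, 123, 97, 56]
270 card None clip [251, 309] [51, 80, 92, 94, 120, 118, 94, 95, 98, 100, 95, 91, 99, 121, 124, 128, 122, 100, 53]
280 card None clip [252, 309] [54, 82, 121, 129, 121, 118, 93, 90, 96, 95, 93, 70, 99, 119, 125, 128, 122, 97, 54]
290 card None clip [253, 308] [54, 98, 119, 127, 122, 115, 88, 83, 85, 92, 82, 75, 98, 119, 121, 128, 122, 95, 55]
tip proj [278.2 206.1] card pt [array([278.5, 180.5]), array([278.4, 133. ])]
```

```bash
python3 - <<'E'
import cv2,numpy as np
a=cv2.imread("pics/w6.png")
for r in range(104,142,2): print(r,[tuple(x) for x in a[r,274:290:2].tolist()])
E
```

```text
104 [(69, 115, 156), (65, 107, 145), (51, 88, 121), (55, 91, 128), (71, 116, 158), (68, 113, 154), (65, 109, 151), (64, 110, 150)]
106 [(90, 145, 197), (84, 142, 192), (93, 153, 204), (95, 154, 205), (93, 152, 203), (93, 151, 203), (92, 149, 200), (91, 149, 199)]
108 [(96, 154, 205), (90, 148, 200), (97, 160, 214), (99, 159, 213), (96, 158, 212), (97, 160, 211), (91, 152, 203), (92, 152, 207)]
110 [(96, 155, 206), (91, 150, 200), (102, 164, 216), (99, 162, 216), (98, 161, 213), (97, 159, 210), (94, 155, 206), (94, 155, 210)]
112 [(95, 154, 205), (90, 147, 199), (88, 145, 198), (84, 137, 186), (82, 134, 184), (81, 135, 183), (94, 154, 206), (92, 154, 207)]
114 [(92, 153, 203), (84, 140, 188), (32, 54, 101), (29, 51, 96), (32, 53, 96), (32, 54, 97), (96, 156, 208), (97, 156, 206)]
116 [(95, 152, 203), (83, 139, 189), (32, 52, 97), (80, 95, 98), (56, 72, 95), (35, 58, 103), (98, 157, 209), (95, 156, 207)]
118 [(94, 151, 205), (84, 138, 190), (38, 59, 100), (81, 94, 98), (68, 78, 88), (30, 53, 99), (95, 155, 206), (96, 155, 207)]
120 [(90, 148, 201), (85, 138, 189), (33, 53, 97), (82, 95
[... 646 characters left out ...]
 88, 94), (16, 28, 48), (50, 80, 110), (83, 135, 183)]
132 [(95, 154, 204), (82, 137, 186), (49, 67, 94), (134, 157, 160), (124, 139, 145), (19, 31, 48), (39, 65, 90), (50, 80, 112)]
134 [(93, 151, 204), (38, 61, 87), (66, 85, 107), (210, 231, 228), (180, 205, 213), (17, 31, 48), (41, 66, 92), (49, 82, 113)]
136 [(91, 152, 202), (34, 59, 86), (66, 85, 111), (216, 231, 230), (178, 202, 212), (18, 32, 51), (44, 77, 109), (93, 153, 203)]
138 [(98, 161, 211), (43, 71, 100), (68, 89, 117), (216, 231, 229), (181, 205, 214), (19, 31, 51), (46, 80, 108), (93, 152, 203)]
140 [(110, 179, 227), (67, 113, 158), (69, 90, 120), (216, 231, 229), (183, 207, 217), (20, 36, 51), (46, 76, 105), (92, 152, 203)]
```

Card top edge is vertical in the image at columns 280–283 (square to the clip) and its far end is at row 132, against about 133 if centred. It only needs +0.8 mm sideways, then straight down.

Call:
servo_tool:
  rows:
    - [10, [0.5, 0.8, 4], [0, 0, 0]]
    - [10, [0, 0, 8], [0, 0, 0]]
    - [10, [0, 0, 8], [0, 0, 0]]
    - [10, [0, 0, 8], [0, 0, 0]]
    - [10, [0, 0, 0], [0, 0, 0]]
    - [10, [0, 0, 0], [0, 0, 0]]

```text
clock: 9.98
eef_pos: [593.8, 55.0, 179.8]
tcp_rot: [3.142, -0.0, 1.509]
contact_force: [0.1, 1.1, -0.5]
opening: 0.243
```

```bash
python3 m.py w7 | sed -n '1p;/^[0-9]*0 /{/^1[4-9]0\|^2[0-4]0/p};$p'
```

```text
9.975 [593.84532969  54.95350619 179.7997334 ] [ 3.14156507e+00 -2.44807540e-05  1.50903675e+00] [ 0.13879246  1.05275476 -0.4513186 ] 20.752452744087797
140 card [241, 317] clip None [108, 98, 87, 88, 96, 92, 70, 50, 81, 72, 10, 41, 38, 46, 94, 93, 96, 101, 99]
150 card [241, 316] clip None [107, 98, 86, 93, 96, 89, 83, 104, 209, 180, 22, 41, 47, 91, 90, 107, 113, 114, 115]
160 card [241, 317] clip None [110, 100, 103, 110, 114, 107, 98, 110, 207, 176, 18, 36, 46, 88, 107, 107, 112, 115, 114]
170 card [242, 316] clip None [107, 105, 100, 104, 111, 105, 97, 109, 205, 179, 18, 39, 43, 37, 53, 56, 55, 58, 58]
180 card [242, 316] clip None [56, 49, 53, 54, 59, 53, 49, 104, 210, 179, 22, 41, 38, 40, 55, 51, 58, 59, 59]
190 card [243, 316] clip None [57, 53, 50, 52, 59, 54, 38, 103, 203, 175, 17, 38, 41, 42, 43, 51, 55, 56, 54]
200 card [244, 315] clip None [54, 50, 49, 55, 57, 54, 49, 52, 90, 89, 21, 37, 40, 36, 36, 53, 54, 54, 55]
210 card [258, 301] clip [244, 314] [55, 49, 47, 54, 57, 53, 48, 46, 94, 85, 21, 39, 43, 50, 51, 50, 52, 55, 56]
220 card [262, 298] clip [246, 313] [58, 52, 53, 50, 53, 56, 47, 50, 95, 87, 20, 41, 56, 52, 57, 54, 60, 63, 59]
230 card None clip [245, 314] [63, 62, 59, 54, 46, 55, 60, 67, 68, 64, 64, 68, 65, 58, 46, 53, 58, 61, 64]
240 card None clip [245, 313] [58, 78, 88, 85, 90, 87, 73, 68, 95, 92, 69, 73, 77, 83, 86, 84, 81, 76, 58]
tip proj [278.3 205.9] card pt [array([278.3, 193.6]), array([278.2, 140.4])]
```

Call:
servo_tool:
  rows:
    - [10, [0, 0, 5], [0, 0, 0]]
    - [10, [0, 0, 6], [0, 0, 0]]
    - [10, [0, 0, 6], [0, 0, 0]]
    - [10, [0, 0, 6], [0, 0, 0]]
    - [10, [0, 0, 6], [0, 0, 0]]
    - [10, [0, 0, 0], [0, 0, 0]]
    - [10, [0, 0, 0], [0, 0, 0]]

```text
clock: 11.0
eef_pos: [593.9, 54.9, 150.9]
tcp_rot: [3.141, -0.0, 1.509]
contact_force: [-0.7, -0.5, -0.4]
opening: 0.244
```

```bash
python3 m.py w8 | sed -n '1p;/^[0-9]*0 /{/^1[5-9]0\|^2[0-5]0/p};$p'; python3 - <<'E'
from h import *
# compare card/foot position before and after in scene and top, away from the gripper
for c in("scene","top"):
    b=grab_frame(c);a=cv2.imread(f"pics/{c}0.png");cv2.imwrite(f"pics/{c}9.png",b)
    for t in("tall_card","short_card","dessert_cup","caddy"):
        print(c,t,[(round(d["conf"],2),towld(c,d["centre"]).round().tolist()) for d in boxes_of(c,t)[:1]])
E
```

```text
11.0 [593.88033735  54.88276344 150.89093824] [ 3.14138682e+00 -8.20577421e-06  1.50896471e+00] [-0.7318106  -0.46443219 -0.40972909] 20.833699642036674
150 card [237, 321] clip None [84, 84, 90, 90, 90, 91, 37, 79, 82, 74, 22, 31, 48, 90, 90, 95, 90, 101, 98]
160 card [237, 322] clip None [82, 84, 91, 91, 90, 87, 36, 173, 209, 177, 16, 34, 46, 88, 85, 92, 91, 94, 115]
170 card [238, 320] clip None [86, 79, 89, 94, 91, 89, 80, 187, 211, 178, 23, 34, 41, 87, 90, 105, 107, 114, 112]
180 card [238, 320] clip None [87, 84, 92, 97, 91, 51, 41, 189, 213, 178, 22, 43, 40, 40, 43, 54, 57, 58, 58]
190 card [237, 320] clip None [52, 53, 53, 53, 55, 53, 45, 185, 207, 173, 21, 39, 38, 38, 44, 54, 51, 56, 57]
200 card [239, 319] clip None [50, 48, 54, 56, 57, 51, 38, 189, 208, 178, 19, 43, 41, 40, 39, 51, 53, 54, 57]
210 card [239, 320] clip [244, 315] [52, 50, 51, 56, 55, 51, 36, 89, 96, 83, 23, 39, 44, 37, 37, 51, 52, 58, 54]
220 card [239, 319] clip [244, 314] [52, 47, 52, 52, 54, 51, 46, 83, 94, 81, 16, 39, 38, 41, 50, 51, 53, 54, 48]
230 card [240, 318] clip [245, 314] [61, 63, 58, 50, 47, 53, 59, 65, 64, 65, 67, 64, 59, 56, 46, 52, 55, 59, 64]
240 card [240, 318] clip [245, 313] [58, 77, 86, 88, 87, 83, 71, 89, 94, 97, 93, 85, 74, 86, 89, 87, 83, 77, 55]
250 card [240, 318] clip [246, 312] [54, 86, 90, 91, 88, 86, 90, 80, 96, 94, 84, 82, 81, 86, 87, 90, 84, 80, 60]
tip proj [278.4 206.1] card pt [array([278.1, 211.5]), array([278. , 150.8])]
scene tall_card [(0.86, [584.0, 39.0, 25.0])]
scene short_card [(0.72, [564.0, 217.0, 20.0])]
scene dessert_cup [(0.67, [674.0, -124.0, 35.0])]
scene caddy [(0.89, [505.0, -241.0, 40.0])]
top tall_card [(0.78, [593.0, 3.0, 24.0])]
top short_card [(0.86, [574.0, 269.0, 21.0])]
top dessert_cup [(0.75, [678.0, -115.0, 43.0])]
top caddy [(0.61, [507.0, -247.0, 4.0])]
```

Call:
servo_tool:
  rows:
    - [10, [0, 0, 1.5], [0, 0, 0]]
    - [10, [0, 0, 0], [0, 0, 0]]
    - [10, [0, 0, 0], [0, 0, 0]]
    - [10, [0, 0, 0], [0, 0, 0]]

```text
clock: 12.15
eef_pos: [593.8, 54.9, 149.3]
tcp_rot: [3.142, 0.0, 1.509]
contact_force: [-0.3, -0.5, 0.7]
opening: 0.238
```

```bash
python3 - <<'E'
from h import *
s=sense();print(s["clock"],s["eef_pos"],s["contact_force"],s["opening"],np.abs(s["qvel"]).max())
print(sign_off())
E
```

```text
12.15 [593.77231475  54.89109833 149.29941777] [-0.32080161 -0.54973229  0.65807696] 0.2381088787883698 0.0018757034478763797
the job is handed in; nothing more can be done
None
```

The white clip is now held open over the tall card, its jaws about 27 mm down either side and near the middle of the top edge. I handed the job in at 12.2 s. I squeezed the tails to the stop at 30 N, lifted the clip off the caddy rim and lowered it straight down.

**Last checks**
- **Centring and squareness:** in the last wrist picture the card edge was within about 0.5 mm of midway between the jaws. It runs straight in the image, so it is square to the clip. The card's far end sat where it should if centred.
- **Grip and stillness:** the opening reads about 20.5 mm against the stated 22 mm. It held near that value from the squeeze onward, so I take it as the hard stop. Outside force was below 1 N and the arm was still.
- **Depth:** the 27 mm is worked out from the tool height and the stated clip dimensions. I did not measure it directly in an image.

**Disagreements**
- **Card position:** the overhead camera put the card about 7 mm from where the wrist camera did. I trusted the close wrist view.
- **Short card and tall card:** the overhead network's final positions differ from its first by about 37 mm (short card) and 48 mm (tall card), along y. The gripper was hiding part of the tall card by then, and the scene camera's positions changed by no more than 4 mm. The arm never went near the short card and I felt no contact.
- **Clip height:** a camera fit put the tail tops at about 129 mm, where the stated sizes give about 138 mm. I used the stated sizes.

I used up the allowed pictures before lowering, so I checked the last stage by pixel values, not by eye.

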